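Light base: set the dimmer and hold the sprung shutter rod at its mark

TASK

Get the light base ready for a picture: first stand the dimmer lever on its top straight up (half light). Then take the knob of the sprung shutter rod, pull it out of its tube until the middle of the knob is directly above the dark mark bar lying across the scale rail, and keep holding it there: the program finishes with the gripper still holding the rod out against its spring and the lever still upright. Leave the specimen dish, the jar and the slide box where they are.

Things in the scene. Friction and masses are not known exactly. Their poses are not given: they have to be found in the camera images.
- light_base: White bench light base, a fixed box 200 x 200 mm, 100 mm high. Origin: centre of its underside, on the table. Its +y is the way the shutter rod pulls out, z is up. From its +y face an aluminium tube (28 mm diameter, 30 mm long, axis 70 mm above the table) sticks out; below it a flat scale rail (60 mm wide, 12 mm high, to y = 275 mm) lies on the table.
- rod_knob (a point): Middle of the shutter rod's black knob, on the rod's axis, 70 mm above the table, at x = 0, y = 161 mm of the light base when home; axes as the light base's. A spool along y: waist 20 mm diameter, 32 mm long, between two flanges 36 mm diameter, 6 mm thick; inner flange 9 mm from the tube when home. Grip the waist from above, closing along x; the flanges keep the fingers from slipping off.
- shutter_rod (a joint): How far the shutter rod is pulled out of its tube, m: 0 home, grows along the light base's +y, end stop at 0.095. A spring pulls it home at all times: about 5.4 N at home plus 0.9 N for each 10 mm; it shoots back if let go.
- mark (a point): Middle of the top of the mark bar: dark steel, 84 mm long (light base's x), 6 mm wide (y), 12 mm high, fixed across the scale rail under the rod's path, its top 24 mm above the table, 40 to 75 mm beyond the home knob along y, different each time. Axes as the light base's. The rod is at its mark when point rod_knob has the same y as this point in the light base's frame.
- dimmer (a joint): Angle of the dimmer lever, rad: 0 straight up (half light), negative leaning to the light base's -x, positive to +x; turns about an axis along the light base's y. Stays where it is left (stiff hinge, about 1.4 N at the ball). Ends at -0.95 and 0.95; starts leaning to -x.
- dimmer_ball (a point): Centre of the black ball (26 mm diameter) at the top of the dimmer lever, 75 mm from the hinge; 180 mm above the table when upright.
- dimmer_hinge (a point): Point on the hinge axis of the dimmer lever, 105 mm above the table, at x = 0, y = -65 mm of the light base. Two black cheeks stand beside the lever (70 mm long in x, 28 mm over both in y, tops 114 mm above the table).
- dish: Bystander: round covered specimen dish, 70 mm diameter, 15 mm high, standing loose on the light base's round glass window (on its top); origin at the centre of its underside. Leave it.
- jar: Bystander: amber glass jar, 48 mm diameter, 75 mm high, loose on the table on the +x side of the rod; origin at the centre of its underside. Leave it.
- slide_box: Bystander: blue flat slide box, 85 x 100 x 30 mm high, loose on the table on the -x side of the light base; origin at the centre of its underside. Leave it.

How it is judged:
By the outcome, as a careful person would: the job done as asked, in the order asked, and still so for the second after the job is handed in, while the arm keeps its last pose, push and grip.
It also fails if it takes over 50 s, if anything falls off the work surface, if the arm or the gripper's body presses on something with over 40 N, if the wrist force passes 120 N, or if a joint passes its speed limit or range.

ROBOT

A 6-joint arm with a two-finger parallel gripper is mounted at the origin on the work surface. World frame = base frame: x ahead of the robot, y to its left, z up, the work surface at z = 0. Lengths are in mm, angles in rad, forces in N, time in s.
With the tool pointing down it reaches from about 275 to 750 mm from the base axis. Payload 10.2 kg.
Tool frame: the origin (TCP) lies at the very end of the fingers, on their centre line; the grasp point (between the pads) lies 19 mm behind it; z points along the fingers, y is the line along which they close (so a half turn about z gives the same grasp; the last joint's range is limited). The gripper opens to 85 mm and grips with 20 to 120 N. Pads are 22 mm wide; open, the fingers measure 114 mm over their backs; the gripper's body (76 mm by 85 mm) begins 54 mm behind the grasp point. The pads swing forward as they close: fully open they stand 13 mm farther back than shut.
Start: joints at [0.9, 0.313, 1.498, -0, 1.331, -0.223], TCP at [227.329, 473.236, 231.294] pointing down, gripper open.
Joint ranges: [-2.94, 2.94], [-0.97, 2.17], [0.19, 2.56], [-1.23, 4.37], [0.02, 3.11], [-2.88, 2.88]. Speed limits (rad/s): [2.39, 2.39, 3.01, 3.14, 3.14, 3.14].

INTERFACE

Orientations are given as a unit quaternion [w, x, y, z].
In Python, from rig import ctrl gives the robot as it stands.
- The arm moves only by the tool step_arm, never from a script. Its argument "increments" is a list of rows, each a list of 3 entries, a list of its own where there are three numbers: the shift along the tool's x, y, z in cm, then the turn, a rotation vector about the tool's x, y, z in degrees, then the opening in per cent of the stroke, from 0 (shut) to 100 (fully open). A call has 1 to 8 rows; each row is the pose to reach, as a shift and turn from the pose commanded when the call began, along the tool's axes at that moment; what a row does not reach only later rows make up. A row lasts 1/8 s, in which the tool goes at most 62.5 mm and 10.7 degrees, less where a joint would pass 70% of its speed; a pose out of reach is approached as far as the arm can. A call with a gripper value outside its range is refused whole. The fingers move at their own pace and stop on an object; "squeeze" is the grip in N (left out, the last holds). Time passes only in rows, so rows that repeat a pose let the fingers close. It gives the time, the measured TCP pose, the force, the opening and the grip force at its end, in the units of the state.
- ctrl.sense(): the state, without advancing time (a new reading comes with each control period).
- ctrl.capture(name): name is "side" or "top" or "wrist"; returns a dict with "img" (420x560x3 uint8, red, green, blue), "fx", "fy", "cx", "cy" (pixels), "extrinsics" (4x4, takes a point from camera to world coordinates). Camera axes: x right, y down, z forward; pixel columns grow to the right and rows downward; lengths in mm; the calibration is good to about 2 mm. A picture is of the moment at which its call begins. There is no depth.
- ctrl.finish_job(): hands the job in; it is judged then, once.
The state is a dict: "time_s": time; "joints": joint angles; "dq": joint speeds; "tau": joint torques, N m; "eef_pos": TCP position; "ee_rot": TCP orientation; "force": force on the tool from outside, world axes, zero at the start; "wrist_torque": the same for the moment, N m; "grip_width": opening from 0.0 (shut) to 1.0 (fully open); "grip_force": force on a finger pad.
Only numpy, scipy, OpenCV 4.12 (cv2) and the standard library are available. Lean on these libraries where they do the work, as an engineer would, in place of code of your own. Each camera call takes 0.05 s, during which the arm holds its last target. There are 200 camera calls.

## Working session

There is one attempt and no reset: what is moved stays moved. The work goes in short steps, Python scripts to look and compute and a tool call to move; the robot and the scene stay as the last step left them, time stands still between calls to the robot, and variables do not carry over. Pictures are saved under pics/ and viewed, at most 10 in all, crops included, and the job is handed in when it is done.

Besides the shell and the picture viewer there is one more tool, called in YAML: its name, and indented under it one key for each argument. step_arm: Moves the arm, as the interface text tells. Its arguments: {"type":"object","properties":{"increments":{"type":"array"},"squeeze":{"type":"number"}},"required":["increments"]}

```bash
mkdir -p pics
cat > h.py <<'E'
import numpy as np, cv2
from rig import ctrl
def cap(n,f=None):
    c=ctrl.capture(n)
    if f: cv2.imwrite('pics/'+f,c['img'][:,:,::-1])
    return c
def ray(c,u,v):
    E=np.array(c['extrinsics']); d=E[:3,:3]@np.array([(u-c['cx'])/c['fx'],(v-c['cy'])/c['fy'],1])
    return E[:3,3],d
def plane(c,u,v,z):
    o,d=ray(c,u,v); return o+d*(z-o[2])/d[2]
def proj(c,p):
    E=np.array(c['extrinsics']); q=E[:3,:3].T@(np.array(p)-E[:3,3]); return np.array([c['fx']*q[0]/q[2]+c['cx'],c['fy']*q[1]/q[2]+c['cy']])
E
python3 - <<'E'
from h import *
for n in ('top','side'):
    c=cap(n,n+'1.png'); print(n,c['fx'],c['cx'],c['cy'],np.round(c['extrinsics'],3).tolist())
s=ctrl.sense(); print(s['eef_pos'],s['ee_rot'],s['grip_width'])
E
```

```text
top 516.8686772679187 279.9148713997112 200.53391874820045 [[-0.015, -0.998, 0.065, 492.623], [-1.0, 0.014, -0.028, 31.991], [0.027, -0.066, -0.997, 1226.883], [0.0, 0.0, 0.0, 1.0]]
side 380.99813438345114 276.62947940981235 194.69588813902575 [[-0.986, -0.099, 0.133, 487.009], [-0.165, 0.507, -0.846, 567.057], [0.016, -0.856, -0.516, 469.793], [0.0, 0.0, 0.0, 1.0]]
[227.17260051 473.05147441 230.78714859] [-2.55709686e-04  2.22026497e-01  9.75040451e-01 -5.36064688e-04] 1.0023464077862287
```

View pics/top1.png

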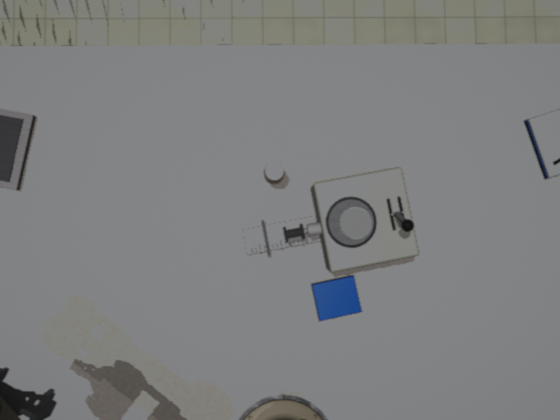

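View pics/side1.png

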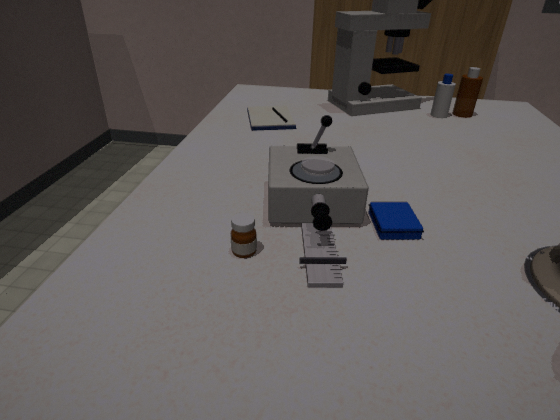

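The top view shows the base around (365,219), with the rod knob at (294,233), the mark bar at (266,238), the lever ball at (407,225), the jar at (275,173) and the slide box at (337,298). In the side view the ball is at (326,121) and the mark bar at (323,261).

Run:
```python
from h import *
t=cap('top');s=cap('side')
a=cv2.resize(t['img'][155:290,235:425],None,fx=4,fy=4,interpolation=cv2.INTER_CUBIC)
cv2.imwrite('pics/topc.png',a[:,:,::-1])
b=cv2.resize(s['img'][100:295,225:425],None,fx=3,fy=3,interpolation=cv2.INTER_CUBIC)
cv2.imwrite('pics/sidec.png',b[:,:,::-1])
g=cv2.cvtColor(t['img'],cv2.COLOR_RGB2GRAY)
for nm,c,thr,roi in (('top',t,45,(155,290,235,425)),('side',s,45,(100,295,225,425))):
    g=cv2.cvtColor(c['img'],cv2.COLOR_RGB2GRAY)
    r0,r1,c0,c1=roi
    m=(g[r0:r1,c0:c1]<thr).astype(np.uint8)
    n,l,st,ce=cv2.connectedComponentsWithStats(m)
    for i in range(1,n):
        if st[i,4]>15: print(nm,(ce[i]+[c0,r0]).round(1),st[i]+[c0,r0,0,0,0])
```

```text
top [406.6 224.9] [401 220  12  11 105]
top [295.1 232.5] [285 226  19  12  68]
side [340.6 102.8] [333 100  14   9  51]
side [279.6 114.9] [273 108  14  14  37]
side [325.9 121.1] [321 116  11  14 104]
side [272.9 127.5] [251 126  45   5 146]
side [311.8 148.6] [297 143  31  11 285]
side [314.7 175.7] [290 161  53  23 177]
side [321.1 216.4] [311 203  22  29 472]
side [394.8 221.1] [ 369  203   55   37 1609]
side [243.7 236.6] [231 228  25  16 269]
side [245.1 254.6] [233 249  24   9  67]
side [322.6 260.5] [300 258  46   6 272]
```

View pics/topc.png

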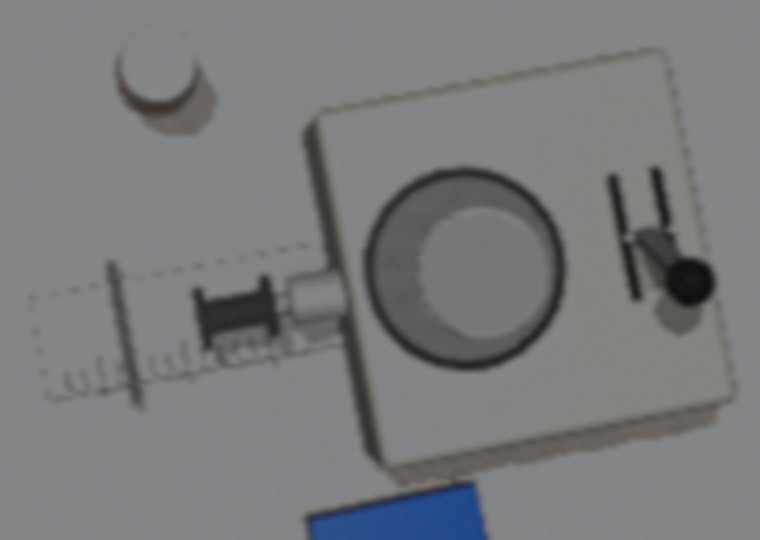

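View pics/sidec.png

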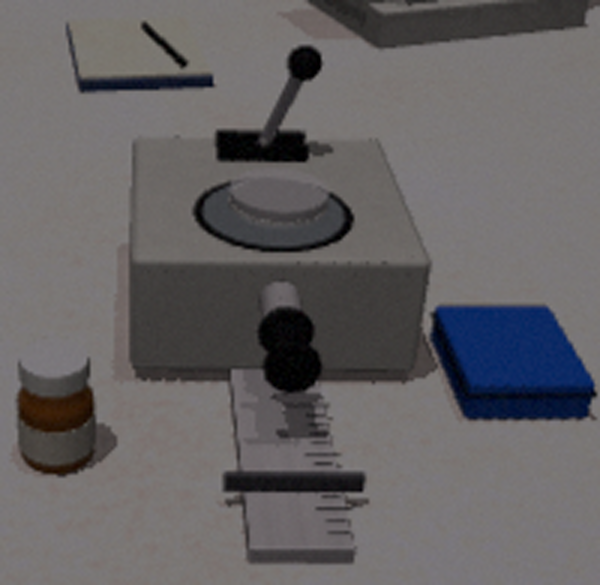

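The crops show these positions. In the top crop, the box corners are (318,112), (662,50), (735,400) and (388,466), the mark bar runs (112,263)–(139,405), and the knob flanges are at x≈203 and 270. The lever leans to −x. In the side crop, the ball is at (304,63) and the mark bar runs (225,481)–(363,483).

```bash
cat >> h.py <<'E'
def tri(c1,p1,c2,p2):
    o1,d1=ray(c1,*p1);o2,d2=ray(c2,*p2)
    d1=d1/np.linalg.norm(d1); d2=d2/np.linalg.norm(d2)
    k=np.linalg.lstsq(np.c_[d1,-d2],o2-o1,rcond=None)[0]
    a,b=o1+k[0]*d1,o2+k[1]*d2
    return (a+b)/2,np.linalg.norm(a-b)
E
python3 - <<'E'
from h import *
t=cap('top');s=cap('side')
T=lambda u,v:(235+(u-1.5)/4,155+(v-1.5)/4)
S=lambda u,v:(225+(u-1)/3,100+(v-1)/3)
C=np.array([plane(t,*T(*p),100)[:2] for p in [(318,112),(662,50),(735,400),(388,466)]])
L=np.array([[100,100],[100,-100],[-100,-100],[-100,100]])
print('sides',[round(float(np.linalg.norm(C[i]-C[i-1])),1) for i in range(4)])
o=C.mean(0); z=((C-o)@[1,1j])*np.conj(L@[1,1j]); yaw=np.angle(z.sum()); print('o',o,'yaw deg',np.degrees(yaw))
x=np.array([np.cos(yaw),np.sin(yaw)]);y=np.array([-x[1],x[0]])
loc=lambda p:np.round([(p[:2]-o)@x,(p[:2]-o)@y],1)
b,e=tri(t,(406.6,224.9),s,(325.9,121.1)); print('ball',b,e,loc(b))
for n,p,zz in [('knob outer top',(203,318),70),('inner',(270,304),70),('waist',(237,311),70),('mark a',(112,263),24),('mark b',(139,405),24),('mark mid',(125.5,334),24),('tube',(345,294),70),('cheek',(638,237),114)]:
    print(n,loc(plane(t,*T(*p),zz)))
for n,p,zz in [('S mark a',(225,474),24),('S mark b',(363,476),24),('front',(134,263),100),('front2',(429,263),100)]:
    print(n,loc(plane(s,*S(*p),zz)))
W=lambda a,b:(o+a*x+b*y).round(1)
print('hinge',W(0,-65),'knob',W(0,161)); print('proj hinge side',proj(s,[*W(0,-65),105]),'knob top px',proj(t,[*W(0,161),70]))
R=np.array(ctrl.sense()['ee_rot']);from scipy.spatial.transform import Rotation as Ro
print(Ro.from_quat(R[[1,2,3,0]]).as_matrix().round(3))
E
```

```text
sides [196.5, 193.7, 196.0, 193.8]
o [ 524.04284369 -188.02489701] yaw deg 9.82139435184216
ball [ 507.94101961 -257.10098963  171.8742611 ] 0.0038933857415000906 [-27.6 -65.3]
knob outer top [ -0.6 179.2]
inner [1.000e-01 1.409e+02]
waist [ -0.3 159.8]
mark a [ 40.3 223.6]
mark b [-43.4 223.3]
mark mid [ -1.6 223.4]
tube [-2.2 98.5]
cheek [ -1.1 -59.1]
S mark a [ 41.  227.5]
S mark b [-41.  228.2]
front [ 96.8 109.8]
front2 [-95.6 105.5]
hinge [ 535.1 -252.1] knob [496.6 -29.4]
proj hinge side [311.70275153 148.42000936] knob top px [293.32349521 232.33706255]
[[-0.901  0.433 -0.   ]
 [ 0.433  0.901 -0.   ]
 [ 0.    -0.    -1.   ]]
```

step_arm:
  increments:
    - [[-4.4,-4.1,0],[0,0,7],100]
    - [[-8.7,-8.2,0],[0,0,14],100]
    - [[-13.1,-12.3,0],[0,0,21],100]
    - [[-17.5,-16.5,0],[0,0,28],100]
    - [[-21.8,-20.6,0],[0,0,35],100]
    - [[-26.2,-24.7,0],[0,0,42],100]
    - [[-30.5,-28.8,0],[0,0,49],100]
    - [[-34.9,-32.9,0],[0,0,54.5],100]

```text
time_s: 1.3
eef_pos: [399.8, 23.6, 231.5]
ee_rot: [0.0, 0.645, 0.764, 0.0]
force: [0.6, 1.7, 0.2]
grip_width: 1.003
grip_force: 0.0
```

```bash
cat >> h.py <<'E'
from scipy.spatial.transform import Rotation as Ro
O=np.array([524.04,-188.02]);YAW=np.radians(9.82)
X=np.array([np.cos(YAW),np.sin(YAW)]);Y=np.array([-X[1],X[0]])
def W(a,b,z): return np.r_[O+a*X+b*Y,z]
def loc(p): return np.r_[(p[:2]-O)@X,(p[:2]-O)@Y,p[2:]]
def go(*targets):
    s=ctrl.sense();R=Ro.from_quat(np.array(s['ee_rot'])[[1,2,3,0]]).as_matrix()
    a=np.degrees(np.arctan2(R[1,1],R[0,1]))
    print('t',s['time_s'],'loc',loc(np.array(s['eef_pos'])).round(1),'yaw y',a.round(2),'turn',(a-9.82).round(2),'tilt',R[:,2].round(3),'F',np.round(s['force'],1),'w',round(float(s['grip_width']),3),round(float(s['grip_force']),1))
    for t in targets: print(t,'cm',((R.T@(W(*t)-s['eef_pos']))/10).round(2))
E
python3 -c "
from h import *
go((-28.5,-65,231),(-28.5,-65,156))"
```

```text
t 1.3 loc [-86.3 229.7 231.5] yaw y 9.63 turn -0.19 tilt [ 0.001 -0.    -1.   ] F [0.6 1.7 0.2] w 1.003 0.0
(-28.5, -65, 231) cm [-29.45   5.88   0.06]
(-28.5, -65, 156) cm [-29.45   5.87   7.56]
```

step_arm:
  increments:
    - [[-5.6,1.1,0],[0,0,0],100]
    - [[-11.2,2.2,0],[0,0,0],100]
    - [[-16.8,3.3,0],[0,0,0],100]
    - [[-22.4,4.5,0],[0,0,0],100]
    - [[-27.5,5.5,0],[0,0,0],100]
    - [[-29.5,5.9,0],[0,0,0],100]
    - [[-29.5,5.9,3],[0,0,0],100]
    - [[-29.5,5.9,3],[0,0,0],100]

```text
time_s: 2.3
eef_pos: [507.2, -254.5, 199.4]
ee_rot: [-0.002, 0.644, 0.765, -0.0]
force: [0.3, -0.3, 0.2]
grip_width: 0.997
grip_force: 0.0
```

Run:
```python
from h import *
go((-28.5,-65,153))
c=cap('wrist','w1.png')
g=cv2.cvtColor(c['img'],cv2.COLOR_RGB2GRAY)
print('pred ball px',proj(c,W(-28.5,-65,172)), proj(c,W(0,-65,105)))
```

```text
t 2.3 loc [-27.9 -62.7 199.4] yaw y 9.83 turn 0.01 tilt [-0.004  0.003 -1.   ] F [ 0.3 -0.3  0.2] w 0.997 0.0
(-28.5, -65, 153) cm [-0.25 -0.04  4.64]
pred ball px [275.10160883 252.61795121] [313.99884624 211.0126962 ]
```

View pics/w1.png

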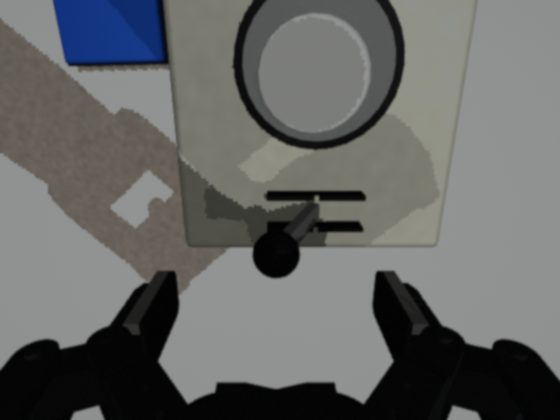

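The wrist picture shows the ball at (276,255), centred between the fingers. That is within 2.5 px of the prediction, and the hinge also matches. Next I descend and grip the ball.

step_arm:
  increments:
    - [[-0.2,0,2.5],[0,0,0],100]
    - [[-0.2,0,4.6],[0,0,0],100]
    - [[-0.2,0,4.6],[0,0,0],60]
    - [[-0.2,0,4.6],[0,0,0],20]
    - [[-0.2,0,4.6],[0,0,0],20]
    - [[-0.2,0,4.6],[0,0,0],20]
  squeeze: 25

```text
time_s: 3.1
eef_pos: [508.6, -257.2, 156.4]
ee_rot: [0.001, 0.644, 0.765, -0.0]
force: [-1.4, 0.7, 5.9]
grip_width: 0.284
grip_force: 24.3
```

Run:
```python
from h import *
go((-28.5,-65,153),(-14,-65,159),(0,-65,161))
```

```text
t 3.1 loc [-27.  -65.6 156.4] yaw y 9.84 turn 0.02 tilt [ 0.001 -0.001 -1.   ] F [-1.4  0.7  5.9] w 0.284 24.3
(-28.5, -65, 153) cm [ 0.06 -0.15  0.34]
(-14, -65, 159) cm [ 0.06  1.3  -0.26]
(0, -65, 161) cm [ 0.06  2.7  -0.46]
```

step_arm:
  increments:
    - [[0.05,0.7,-0.3],[0,0,0],20]
    - [[0.05,1.4,-0.5],[0,0,0],20]
    - [[0.05,2.1,-0.6],[0,0,0],20]
    - [[0.05,2.8,-0.6],[0,0,0],20]
    - [[0.05,2.8,-0.6],[0,0,0],20]
    - [[0.05,2.8,-0.6],[0,0,0],20]

```text
time_s: 3.85
eef_pos: [535.6, -252.2, 161.6]
ee_rot: [0.0, 0.644, 0.765, -0.001]
force: [-5.5, -3.6, 3.6]
grip_width: 0.283
grip_force: 25.9
```

Run:
```python
from h import *
go((0,-65,161))
c=cap('side');im=cv2.resize(c['img'][85:185,255:385],None,fx=5,fy=5,interpolation=cv2.INTER_CUBIC);cv2.imwrite('pics/s2.png',cv2.convertScaleAbs(im[:,:,::-1],alpha=1.6))
print(proj(c,W(0,-65,180)),proj(c,W(0,-65,105)))
```

```text
t 3.85 loc [  0.5 -65.2 161.6] yaw y 9.84 turn 0.02 tilt [-0.001 -0.001 -1.   ] F [-5.5 -3.6  3.6] w 0.283 25.9
(0, -65, 161) cm [ 0.02 -0.05  0.06]
[313.83768198 117.49690454] [311.69041271 148.42470104]
```

View pics/s2.png

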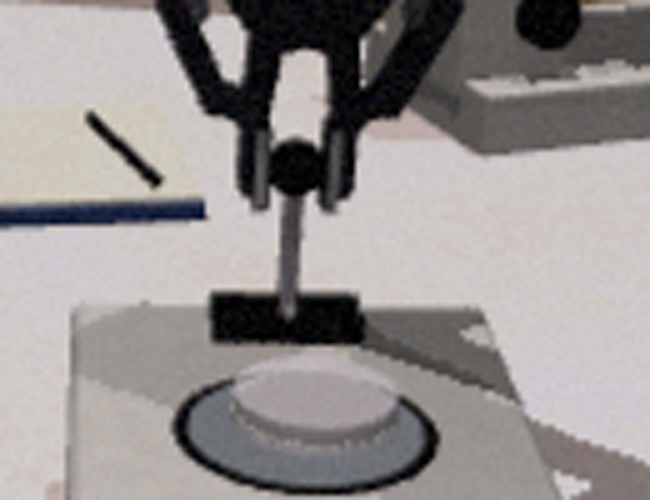

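The side picture shows the lever vertical: the ball is at (314,118) against a predicted upright position of (313.8,117.5), and the foot at (313,148). Next I release, lift and travel to the knob.

step_arm:
  increments:
    - [[0,0,0],[0,0,0],60]
    - [[0,0,0],[0,0,0],100]
    - [[0,0,0],[0,0,0],100]
    - [[0,0,-3],[0,0,0],100]
    - [[0,0,-7],[0,0,0],100]
    - [[5.5,0,-7.5],[0,0,0],100]
    - [[11,0,-7.5],[0,0,0],100]
    - [[16.5,0,-7.5],[0,0,0],100]

```text
time_s: 4.9
eef_pos: [507.2, -87.4, 236.4]
ee_rot: [0.0, 0.644, 0.765, 0.0]
force: [1.0, -0.8, 0.1]
grip_width: 1.005
grip_force: 0.0
```

step_arm:
  increments:
    - [[4,0,2],[0,0,0],100]
    - [[6.1,0,6],[0,0,0],100]
    - [[6.1,0,10],[0,0,0],100]
    - [[6.1,0,10],[0,0,0],100]

```text
time_s: 5.4
eef_pos: [496.0, -28.4, 134.6]
ee_rot: [-0.002, 0.644, 0.765, -0.001]
force: [0.2, 0.3, 0.6]
grip_width: 1.002
grip_force: 0.0
```

Run:
```python
from h import *
go((0,161,51))
c=cap('wrist','w2.png'); t=cap('top');s=cap('side')
print('wrist pred knob',proj(c,W(0,161,70)),'mark',proj(c,W(0,224.4,24)),'mark ends',proj(c,W(42,224.4,24)),proj(c,W(-42,224.4,24)))
print('jar', loc(plane(t,235+157/4,155+72/4,75)))
g=cv2.cvtColor(s['img'],cv2.COLOR_RGB2GRAY)[100:140,295:345]; n,l,st,ce=cv2.connectedComponentsWithStats((g<45).astype(np.uint8))
print([(ce[i]+[295,100]).round(1).tolist()+[int(st[i,4])] for i in range(1,n)],proj(s,W(0,-65,180)))
```

```text
t 5.4 loc [ -0.4 162.1 134.6] yaw y 9.86 turn 0.04 tilt [-0.005  0.002 -1.   ] F [0.2 0.3 0.6] w 1.002 0.0
(0, 161, 51) cm [-0.12  0.08  8.36]
wrist pred knob [276.90596954 224.76412616] mark [277.10049448 119.02276389] mark ends [335.32264217 119.10651575] [218.94472137 118.93910751]
jar [138.38344351 178.42313878  75.        ]
[[323.7, 120.2, 1643]] [313.83768198 117.49690454]
```

View pics/w2.png

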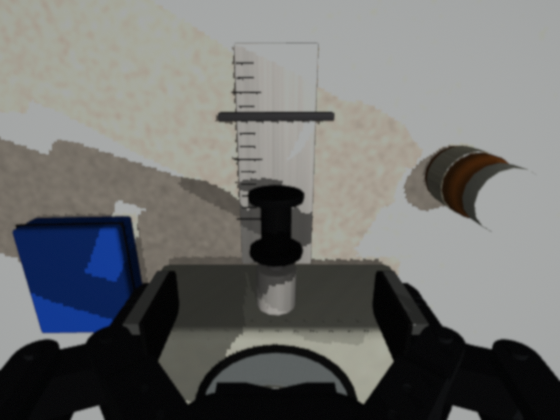

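The wrist picture shows the knob waist centred near (276,225) as predicted and the mark bar at (276,116), with the jar well clear at (480,185). Now I measure the mark more precisely.

Run:
```python
from h import *
c=cap('wrist');t=cap('top');s=cap('side')
for n,k in (('w',c),('t',t),('s',s)): print(n,'cam loc',loc(np.array(k['extrinsics'])[:3,3]).round(0))
def prof(k,ya,yb,z,xs,step=0.25):
    g=cv2.GaussianBlur(cv2.cvtColor(k['img'],cv2.COLOR_RGB2GRAY),(0,0),.6).astype(np.float32)
    ys=np.arange(ya,yb,step); out=0
    for x in xs:
        P=np.array([proj(k,W(x,y,z)) for y in ys],np.float32)
        out=out+cv2.remap(g,P[:,:1].copy(),P[:,1:].copy(),cv2.INTER_LINEAR).ravel()
    return ys,out/len(xs)
def dark(k,ya,yb,z,xs,n):
    ys,v=prof(k,ya,yb,z,xs); h=(np.percentile(v,85)+v.min())/2; b=ys[v<h]; print(n,'dark from',b.min(),'to',b.max(),'min',v.min().round(),'bg',np.percentile(v,85).round())
xs=[-39,-37,-35,-33,33,35,37,39]
for n,k in (('w',c),('t',t),('s',s)): dark(k,212,240,24,xs,n+' mark')
dark(c,135,195,70,range(-14,-11),'w flangeL'); dark(t,135,195,70,range(-4,5),'t knob'); dark(c,135,195,70,range(-4,5),'w knob')
```

```text
w cam loc [  1. 246. 281.]
t cam loc [   7.  222. 1227.]
s cam loc [ 92. 750. 470.]
w mark dark from 222.75 to 229.75 min 47.0 bg 165.0
t mark dark from 213.5 to 227.75 min 86.0 bg 122.0
s mark dark from 225.25 to 239.75 min 25.0 bg 113.0
w flangeL dark from 135.0 to 186.25 min 2.0 bg 73.0
t knob dark from 191.5 to 194.75 min 88.0 bg 125.0
w knob dark from 135.0 to 186.25 min 3.0 bg 10.0
```

Run:
```python
from h import *
c=cap('wrist');t=cap('top'); t['img']=cv2.imread('pics/top1.png')[:,:,::-1]
def prof(k,ya,yb,z,xs,step):
    g=cv2.cvtColor(k['img'],cv2.COLOR_RGB2GRAY).astype(np.float32)
    ys=np.arange(ya,yb,step); out=0
    for x in xs:
        P=np.array([proj(k,W(x,y,z)) for y in ys],np.float32)
        out=out+cv2.remap(g,P[:,:1].copy(),P[:,1:].copy(),cv2.INTER_LINEAR).ravel()
    return ys,(out/len(xs)).round().astype(int)
def show(n,k,a,b,z,xs,st=.5):
    y,v=prof(k,a,b,z,xs,st); print(n,a,st,v.tolist())
for n,k in (('w',c),('t',t)):
    show(n+' rail end',k,268,282,12,range(-20,0))
    show(n+' mark',k,216,234,24,[*range(-40,-32,2),*range(33,41,2)])
    show(n+' base edge z100',k,92,108,100,range(35,80,3))
    show(n+' flange',k,176,192,70,range(-6,7,2))
```

```text
w rail end 268 0.5 [165, 165, 166, 166, 166, 167, 167, 168, 168, 168, 168, 168, 167, 166, 162, 156, 155, 158, 164, 167, 167, 168, 168, 168, 167, 168, 168, 168]
w mark 216 0.5 [164, 165, 165, 164, 165, 164, 164, 165, 163, 161, 156, 147, 135, 120, 99, 78, 60, 50, 47, 47, 48, 49, 49, 49, 49, 53, 65, 88, 118, 142, 158, 164, 166, 166, 165, 165]
w base edge z100 92 0.5 [129, 126, 124, 122, 121, 120, 118, 117, 115, 113, 110, 108, 106, 103, 101, 99, 95, 91, 86, 81, 76, 72, 67, 62, 57, 52, 47, 44, 42, 41, 41, 40]
w flange 176 0.5 [9, 9, 9, 8, 7, 6, 4, 4, 3, 3, 3, 3, 4, 4, 3, 3, 3, 3, 3, 3, 4, 7, 15, 35, 57, 77, 91, 96, 99, 104, 113, 126]
t rail end 268 0.5 [133, 133, 133, 132, 132, 132, 132, 131, 131, 130, 129, 129, 128, 128, 128, 128, 128, 129, 130, 131, 131, 132, 132, 132, 132, 133, 133, 133]
t mark 216 0.5 [130, 129, 127, 125, 123, 120, 117, 112, 108, 104, 99, 95, 90, 86, 83, 81, 81, 81, 82, 84, 88, 93, 98, 103, 109, 113, 117, 121, 125, 128, 129, 130, 131, 132, 132, 132]
t base edge z100 92 0.5 [132, 132, 132, 131, 131, 130, 128, 127, 124, 121, 118, 114, 109, 103, 98, 91, 85, 79, 74, 69, 66, 63, 61, 60, 60, 61, 63, 66, 70, 75, 81, 87]
t flange 176 0.5 [45, 45, 45, 45, 45, 46, 47, 50, 53, 57, 62, 69, 77, 85, 93, 101, 108, 114, 119, 124, 127, 129, 131, 132, 132, 132, 133, 132, 132, 132, 132, 132]
```

step_arm:
  increments:
    - [[-0.1,0.1,4],[0,0,0],100]
    - [[-0.1,0.1,8.3],[0,0,0],100]
    - [[-0.1,0.1,8.3],[0,0,0],100]
    - [[-0.1,0.1,8.3],[0,0,0],50]
    - [[-0.1,0.1,8.3],[0,0,0],10]
    - [[-0.1,0.1,8.3],[0,0,0],10]
    - [[-0.1,0.1,8.3],[0,0,0],10]
    - [[-0.1,0.1,8.3],[0,0,0],10]
  squeeze: 60

```text
time_s: 6.8
eef_pos: [496.3, -30.3, 54.2]
ee_rot: [-0.002, 0.643, 0.766, -0.002]
force: [-16.1, -5.3, 17.1]
grip_width: 0.214
grip_force: 58.5
```

Run:
```python
from h import *
go((0,161,51),(0,225.3,51))
```

```text
t 6.8 loc [ -0.4 160.2  54.2] yaw y 9.91 turn 0.09 tilt [-0.006 -0.001 -1.   ] F [-16.1  -5.3  17.1] w 0.214 58.5
(0, 161, 51) cm [0.08 0.04 0.32]
(0, 225.3, 51) cm [6.51 0.05 0.32]
```

step_arm:
  increments:
    - [[0,-0.1,-0.15],[0,0,0],10]
    - [[1,-0.1,-0.15],[0,0,0],10]
    - [[2.2,-0.1,-0.15],[0,0,0],10]
    - [[3.4,-0.1,-0.15],[0,0,0],10]
    - [[4.6,-0.1,-0.15],[0,0,0],10]
    - [[5.7,-0.1,-0.15],[0,0,0],10]
    - [[6.4,-0.1,-0.15],[0,0,0],10]
    - [[6.4,-0.1,-0.15],[0,0,0],10]
  squeeze: 60

```text
time_s: 7.8
eef_pos: [485.2, 32.2, 54.4]
ee_rot: [-0.001, 0.643, 0.766, -0.002]
force: [-5.1, -11.8, -2.7]
grip_width: 0.212
grip_force: 60.4
```

step_arm:
  increments:
    - [[0,0,0],[0,0,0],10]
    - [[0,0,0],[0,0,0],10]

```text
time_s: 8.05
eef_pos: [485.3, 31.8, 54.4]
ee_rot: [-0.001, 0.643, 0.765, -0.002]
force: [-5.7, -11.4, -3.3]
grip_width: 0.212
grip_force: 60.4
```

Run:
```python
from h import *
go((0,224.5,54))
c=cap('side');im=cv2.resize(c['img'][180:295,250:400],None,fx=5,fy=5,interpolation=cv2.INTER_CUBIC);cv2.imwrite('pics/s3.png',cv2.convertScaleAbs(im[:,:,::-1],alpha=1.8))
w=cap('wrist');im=np.hstack([w['img'][60:320,130:430]]);im=cv2.resize(im,None,fx=2.3,fy=2.3,interpolation=cv2.INTER_CUBIC);cv2.imwrite('pics/w3.png',cv2.convertScaleAbs(im[:,:,::-1],alpha=1.3))
for y in(225.3,): print('pred side mark',proj(c,W(0,y,24)),'outer flange',proj(c,W(0,y+22,70)),'inner',proj(c,W(0,y-22,70)),'wrist outer disc',proj(w,W(0,y+22,70)),'inner',proj(w,W(0,y-16,88)),'mark',proj(w,W(-30,y,24)),proj(w,W(30,y,24)))
```

```text
t 8.05 loc [ -0.7 223.2  54.4] yaw y 9.89 turn 0.07 tilt [-0.003 -0.002 -1.   ] F [ -5.7 -11.4  -3.3] w 0.212 60.4
(0, 224.5, 54) cm [0.13 0.07 0.04]
pred side mark [322.52301193 257.07393514] outer flange [326.10660979 244.51283078] inner [323.20805068 228.92836906] wrist outer disc [277.94162071 243.08808225] inner [277.7284287  349.94002912] mark [223.65073637 242.63726075] [331.32133021 242.94691122]
```

View pics/w3.png

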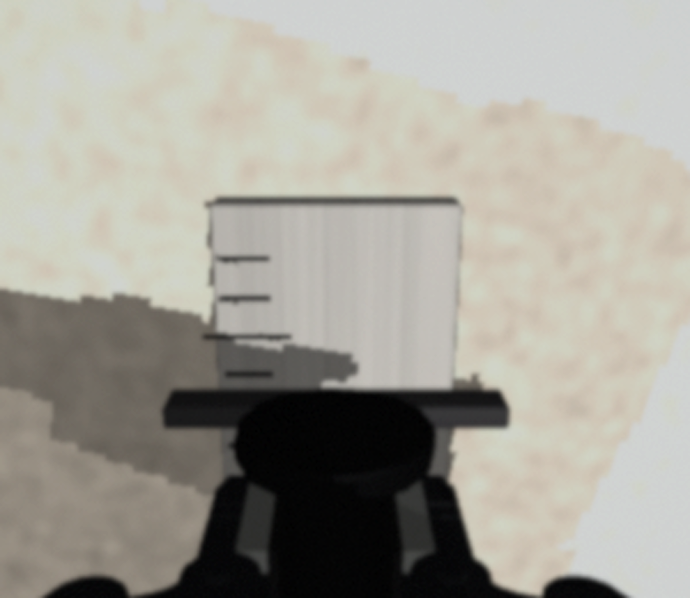

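View pics/s3.png

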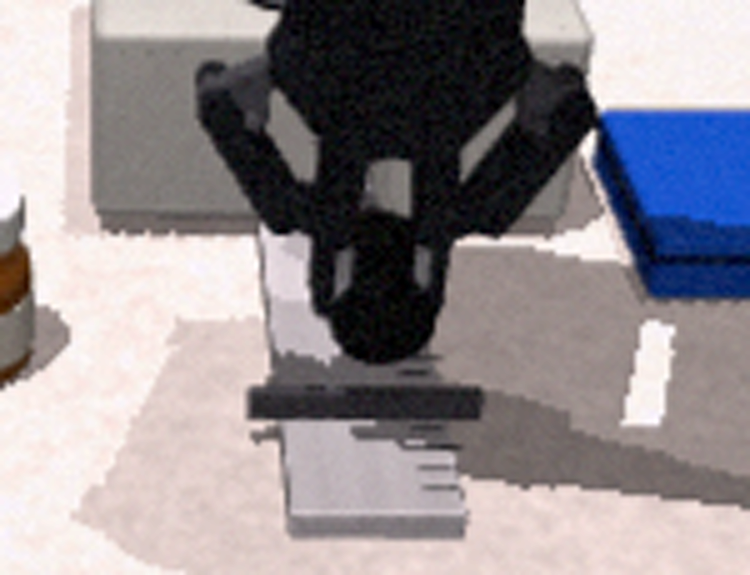

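The wrist crop shows the knob's outer disc at (335,440). The mark bar's front face is at rows 390–406, its top face at 406–425, and the rail end at row ~200. In the side crop the disc bottom is at (385,362), the bar top edge at row ~386, and the rail end at 513. Next I compare these with predictions.

Run:
```python
from h import *
w=cap('wrist');s=cap('side')
gw=cv2.cvtColor(w['img'],cv2.COLOR_RGB2GRAY);gs=cv2.cvtColor(s['img'],cv2.COLOR_RGB2GRAY)
u=int(proj(w,W(-34,225,24))[0]);u2=int(proj(w,W(33,225,24))[0])
print('w col L rows222-254',gw[222:254,u-3:u+4].mean(1).round().astype(int).tolist());print('R',gw[222:254,u2-3:u2+4].mean(1).round().astype(int).tolist())
print('rail rows138-156',gw[138:156,250:300].mean(1).round().astype(int).tolist())
print('knob col rows 225-290',gw[225:290,272:282].mean(1).round().astype(int).tolist(), 'knob row 250 cols',gw[248:252,225:330].mean(0).round().astype(int).tolist())
r=lambda k,*p:round(float(proj(k,W(*p))[1]),1)
for m in (224,225,226,227): print(m,'w: front bottom',r(w,33,m+3,12),'front top',r(w,33,m+3,24),'back',r(w,33,m-3,24),'| s back',r(s,33,m-3,24),'front top',r(s,33,m+3,24),'front bot',r(s,33,m+3,12))
print('rail w top edge',r(w,0,275,12),'bot',r(w,0,275,0),'s',r(s,0,275,12),r(s,0,275,0))
for k in (223,224,225): print('knob',k,'w upper rim',r(w,0,k+22,88),'lower rim',r(w,0,k+22,52),'s low rim',r(s,0,k+22,52))
v=int(proj(s,W(33,225,24))[0]);print('s col',v,gs[252:268,v-3:v+4].mean(1).round().astype(int).tolist(),'knob low 245-258',gs[245:258,324:330].mean(1).round().astype(int).tolist(),'rail 278-292',gs[278:292,310:335].mean(1).round().astype(int).tolist())
```

```text
w col L rows222-254 [82, 81, 81, 81, 81, 78, 67, 47, 26, 14, 13, 13, 13, 13, 15, 17, 19, 20, 20, 20, 20, 20, 24, 38, 60, 77, 83, 84, 84, 84, 84, 83]
R [140, 128, 119, 108, 92, 81, 69, 49, 27, 17, 15, 15, 16, 18, 25, 33, 40, 43, 43, 42, 42, 42, 48, 74, 115, 143, 152, 155, 155, 155, 155, 154]
rail rows138-156 [157, 158, 158, 159, 159, 157, 147, 117, 78, 65, 86, 114, 133, 141, 143, 142, 142, 143]
knob col rows 225-290 [104, 124, 126, 100, 56, 20, 4, 2, 2, 2, 3, 3, 3, 2, 3, 3, 3, 3, 2, 3, 3, 3, 3, 3, 3, 3, 3, 3, 3, 3, 2, 3, 3, 3, 3, 3, 3, 3, 3, 3, 4, 6, 8, 7, 6, 5, 4, 3, 4, 4, 3, 3, 3, 3, 3, 3, 3, 3, 4, 3, 4, 4, 4, 4, 4] knob row 250 cols [75, 68, 66, 67, 66, 63, 53, 34, 14, 4, 2, 3, 4, 2, 2, 2, 2, 3, 3, 2, 2, 2, 3, 2, 2, 3, 2, 3, 2, 3, 2, 3, 2, 3, 2, 2, 4, 2, 2, 4, 3, 3, 3, 3, 2, 3, 4, 3, 3, 3, 2, 3, 3, 3, 3, 4, 3, 3, 4, 3, 3, 3, 4, 3, 3, 2, 4, 3, 3, 3, 3, 4, 3, 3, 3, 3, 3, 4, 3, 3, 3, 2, 4, 3, 3, 3, 4, 3, 3, 3, 3, 4, 7, 21, 42, 60, 68, 69, 68, 67, 72, 96, 128, 147, 152]
224 w: front bottom 231.4 front top 240.2 back 249.9 | s back 255.3 front top 257.5 front bot 262.7
225 w: front bottom 229.9 front top 238.5 back 248.3 | s back 255.7 front top 257.9 front bot 263.1
226 w: front bottom 228.3 front top 236.9 back 246.7 | s back 256.1 front top 258.3 front bot 263.4
227 w: front bottom 226.7 front top 235.2 back 245.1 | s back 256.4 front top 258.6 front bot 263.8
rail w top edge 150.1 bot 146.3 s 281.8 287.0
knob 223 w upper rim 270.6 lower rim 230.5 s low rim 252.0
knob 224 w upper rim 268.1 lower rim 228.5 s low rim 252.4
knob 225 w upper rim 265.7 lower rim 226.5 s low rim 252.7
s col 304 [82, 83, 86, 75, 72, 47, 38, 27, 25, 24, 22, 35, 98, 91, 70, 64] knob low 245-258 [4, 6, 3, 4, 4, 5, 5, 18, 48, 51, 53, 52, 29] rail 278-292 [101, 102, 102, 101, 109, 79, 69, 68, 67, 84, 115, 119, 117, 118]
```

step_arm:
  increments:
    - [[0.14,0,0],[0,0,0],10]
    - [[0.14,0,0],[0,0,0],10]
    - [[0.14,0,0],[0,0,0],10]
    - [[0.14,0,0],[0,0,0],10]

```text
time_s: 8.75
eef_pos: [485.1, 33.1, 54.4]
ee_rot: [-0.001, 0.644, 0.765, -0.002]
force: [-5.5, -12.1, -1.7]
grip_width: 0.213
grip_force: 60.4
```

Run:
```python
from h import *
go((0,224.5,54)); t=cap('top'); s=cap('side')
im=np.hstack([cv2.resize(t['img'][150:300,235:435],(400,300),interpolation=cv2.INTER_CUBIC),cv2.resize(s['img'][90:240,230:430],(400,300),interpolation=cv2.INTER_CUBIC)])
cv2.imwrite('pics/f.png',cv2.convertScaleAbs(im[:,:,::-1],alpha=1.5))
w=cap('wrist');g=cv2.cvtColor(w['img'],cv2.COLOR_RGB2GRAY);u2=int(proj(w,W(33,225,24))[0])
print(g[238:254,u2-3:u2+4].mean(1).round().astype(int).tolist(),[round(float(proj(w,W(33,m-3,24))[1]),1) for m in (225,226,227)])
```

```text
t 8.75 loc [ -0.7 224.6  54.4] yaw y 9.89 turn 0.07 tilt [-0.003 -0.002 -1.   ] F [ -5.5 -12.1  -1.7] w 0.213 60.4
(0, 224.5, 54) cm [-0.01  0.07  0.04]
[23, 32, 39, 42, 43, 42, 42, 41, 44, 68, 111, 142, 153, 154, 155, 155] [250.5, 248.9, 247.3]
```

View pics/f.png

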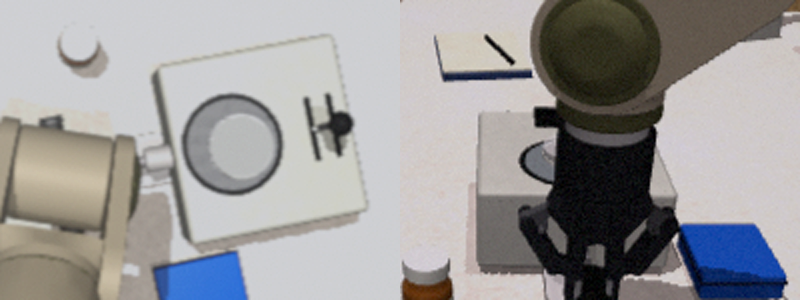

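The top picture shows the dish, jar and slide box undisturbed and the lever ball at (405,212). I check that against upright before handing in.

Run:
```python
from h import *
t=cap('top');g=cv2.cvtColor(t['img'],cv2.COLOR_RGB2GRAY)[200:225,398:416]
n,l,st,ce=cv2.connectedComponentsWithStats((g<45).astype(np.uint8)); i=1+st[1:,4].argmax()
p=ce[i]+[398,200]; b=loc(plane(t,*p,180)); print(p,st[i,4],'ball',b.round(1)); go()
if abs(b[0])<3.5: print(ctrl.finish_job())
```

```text
[404.03100775 212.24031008] 129 ball [ -1.1 -63.1 180. ]
t 8.95 loc [ -0.7 224.6  54.4] yaw y 9.89 turn 0.07 tilt [-0.003 -0.002 -1.   ] F [ -4.8 -11.9  -3. ] w 0.214 60.4
the job is handed in; nothing more can be done
None
```

The job is handed in: the dimmer lever measures upright (ball about 1 mm off centre), and the gripper is holding the shutter-rod knob over the mark, to about 1 mm by my measurements; the dish, jar and slide box look unmoved in the last pictures.

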